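Clamp a stirrer shaft with three clicks and hold the lever

ROBOT

A 6-joint arm with a two-finger parallel gripper is mounted at the origin on the work surface. World frame = base frame: x ahead of the robot, y to its left, z up, the work surface at z = 0. Lengths are in m, angles in rad, forces in N, time in s.
With the tool pointing down it reaches from about 0.3 to 0.775 m from the base axis. Payload 14.6 kg.
Tool frame: the origin (TCP) lies on the centre line of the jaws, within the pads' length; the fingertips stand ctrl.tcp_to_tips ahead of it and the grasp point (between the pads) lies 2 mm behind it (ctrl.tcp_to_tips is the distance from the TCP to the fingertips, in m); z points along the fingers, y is the line along which they close (so a half turn about z gives the same grasp; the last joint's range is limited). The gripper opens to 94 mm and grips with 3 to 60 N. Pads are 16 mm wide; open, the fingers measure 119 mm over their backs; the gripper's body (75 mm by 177 mm) begins 78 mm behind the grasp point.
Start: joints at [1.09, 0.3, 1.521, -0, 1.321, -0.067], TCP at [0.221, 0.504, 0.222] pointing down, gripper open.
Joint ranges: [-3.03, 3.03], [-0.79, 2.21], [0.23, 2.52], [-1.04, 4.18], [0, 3.07], [-2.55, 2.55]. Speed limits (rad/s): [2.22, 2.22, 2.57, 3.14, 3.14, 3.14].

INTERFACE

Orientations are given as [roll, pitch, yaw] about the fixed x, y, z axes, in that order (R = Rz(yaw) Ry(pitch) Rx(roll)).
In Python, from station import telemetry, viewer, hand_in, ctrl gives the robot as it stands.
- The arm moves only by the tool step_arm, never from a script. Its argument "plan" is a list of rows, each an object of numbers: "dx", "dy", "dz": the shift along the tool's x, y, z scaled (see below); "rx", "ry", "rz": the turn, a rotation vector about the tool's x, y, z scaled (see below); "claw": the closure, from 0 (fully open) to 1 (shut). In form: [{"dx": .., "dy": .., "dz": .., "rx": .., "ry": .., "rz": .., "claw": ..}, ...]. A call has 1 to 10 rows; each row shifts and turns the commanded pose from where the row before left it, along the tool's axes as they then stand; what a row does not reach is not made up. The controller multiplies each number of a shift by 0.1 m and each number of a turn by 90 degrees. A row lasts 1/10 s, in which the tool goes at most 50 mm and 8.59 degrees, less where a joint would pass 70% of its speed; a pose out of reach is approached as far as the arm can. A call with a number of a shift or a turn outside -1 to 1 is refused whole. A call with a gripper value outside its range is refused whole. The fingers move at their own pace and stop on an object; "grip_force" is the grip in N (left out, the last holds). Time passes only in rows, so rows that do not move let the fingers close. It gives the time, the measured TCP pose, the force, the opening and the grip force at its end, in the units of the state.
- telemetry.get_obs(): the state, without advancing time (a new reading comes with each control period).
- viewer.camera(name): name is "scene" or "side" or "wrist"; returns a dict with "img" (384x512x3 uint8, red, green, blue), "z_map" (384x512 float32, m along the optical axis (not along the pixel's ray), 0 where there is no reading), "fx", "fy", "cx", "cy" (pixels), "dist" ([k1, k2, p1, p2, k3] as OpenCV has them; the pictures are not rectified), "R" (3x3) and "t" (3): a world point X has camera coordinates R X + t; the wrist camera has in their place "tool_from_camera" (4x4, takes a point from camera to tool coordinates, whose origin is the TCP and whose axes are the flange's). Camera axes: x right, y down, z forward; pixel columns grow to the right and rows downward; lengths in m; the calibration is good to about 2 mm. A picture is of the moment at which its call begins: read the wrist's pose just before it.
- hand_in(): hands the job in; it is judged then, once.
Trained networks look in a picture, given as the dict that the camera call returned (one of the last four; its "shot" number tells which), for a name from the list of things; names that differ only in an ending like _2 or _b are one class to them, and where a whole thing is asked for, a point or a joint stands for the part that bears it (a point fixed in the world has none). Each returns a list of dicts, best first, with "score" (0 to 1); they miss things now and then, are a little off and sometimes report something else, mostly with a low value. They report only what shows in the picture. A call takes as long as a camera call. They do not tell look-alikes from the thing itself.
- viewer.recognise(target, picture): "rect" ([left, top, right, bottom] in pixels, round what is visible of it).
The state is a dict: "time_s": time; "qpos": joint angles; "joint_vel": joint speeds; "tau": joint torques, N m; "ee_pos": TCP position; "eef_rot": TCP orientation; "force": force on the tool from outside, world axes, zero at the start; "moment": the same for the moment, N m; "grip_width": finger opening in m; "grip_force": force on a finger pad.
Only numpy, scipy, OpenCV 4.12 (cv2) and the standard library are available. Lean on these libraries where they do the work, as an engineer would, in place of code of your own. Each camera call takes 0.05 s, during which the arm holds its last target. There are 200 camera calls.

TASK

Take the longer of the two steel stirrer shafts out of the white rack, stand it upright in the socket of the bench clamp, fully home, and let go of it. Then pull the clamp's lever round by its upright black post exactly three clicks, into its third notch and never on to a fourth, so that the rubber jaw grips the shaft; the lever springs back open if let go, so finish while still holding it there in the third notch. Do not knock over or shove the short shaft, the stoppered flask, the white cup or the amber jar.

Things in the scene. Friction and masses are not known exactly. Their poses are not given: they have to be found in the camera images.
- long_shaft_mid (a point): centre of the longer plain steel shaft: 14 mm round, 140 mm long, 0.13 to 0.21 kg, chamfered foot, z axis along it. It starts upright in either hole of the rack, foot 10 mm and top 150 mm above the table. Grip it 20 to 45 mm below the top. Fully home in the socket its foot is again 10 mm, this point 80 mm above the table.
- short_shaft_mid (a point): centre of the shorter steel shaft, 14 mm across, 100 mm long, in the other hole of the rack, its top 110 mm above the table; stays there.
- rack_top (a point): centre of the top face of the fixed white plastic rack, a block 60 mm (x) by 170 mm (y) by 50 mm high with two holes, 17 mm wide and 40 mm deep, 50 mm either side of this point along its y axis.
- socket (a point): centre of the mouth of the clamp's socket: a hole 17 mm wide with a 2 mm chamfer, 40 mm deep, in the top of an aluminium block 60 by 50 mm and 50 mm high; axes as those of the clamp. The clamp is fixed to the table, turned by up to 0.3 rad about the vertical. While the lever is at 0 the jaw leaves the mouth free.
- clamp: the fixed bench clamp; origin on the table under the lever's vertical hub axis. The socket lies 80 mm from the hub along the clamp's +y axis. Nothing of it but the jaw (66 mm), the lever and its post stands over 50 mm.
- lever (a joint): lever angle about the vertical hub axis, rad: 0 at its start (on its stop), growing clockwise from above, carrying the post towards the robot; stop at 1.25. Notches (clicks) at 0.25, 0.50, 0.75 (third), 1.00. Pull at the post 3 to 12 N: it jumps up on leaving a notch, falls 3 to 5 N up to the crest half-way, stays low into the next notch, then jumps again. A spring returns it to 0 when let go.
- post_mid (a point): centre of the lever's upright black round post, 16 mm across, 46 to 102 mm above the table (this point at 74), to be pinched from above; 105 mm from the hub axis, on the end of a flat steel arm whose top is 48 mm above the table. At 0 the arm points 65 degrees clockwise (from above) of the clamp's +x axis. The post turns freely on its own axis.
- jaw_pad: black rubber jaw pad, 30 mm wide, 52 to 66 mm above the table, driven by the lever along the clamp's +y axis towards the shaft, 18 mm per rad; it starts 10 mm from a centred shaft and presses on it through a spring from the third click on. Origin on the table under its front face.
- flask_mid (a point): bystander: stoppered conical glass flask, 64 mm wide, 103 mm high; point 50 mm up.
- dish_mid (a point): bystander: white cup, 70 mm wide, 50 mm high; point half-way up.
- jar_mid (a point): bystander: amber jar, 56 mm wide, 70 mm high; point half-way up.
Things that resemble listed ones, but are neither listed nor needed, are in the scene too. What is meant by the clamp is not brown, pink or purple, and is the smaller of those in its own colour.

How it is judged:
On the way, in this order (a step that is already met when the one before it is completed fails the run):
1. the long shaft stands fully home in the socket, let go of, with the lever still open (height (world z) of long_shaft_mid below 0.085 m and horizontal distance between long_shaft_mid and socket below 0.009 m and angle between long_shaft_mid's own z axis and vertical below 0.12 rad and contact force between the fingers and long_shaft below 0.2 N and value of joint lever below 0.12 rad), for 0.2 s.
2. the lever is held by the robot at the third click (value of joint lever between 0.66 and 0.84 rad and contact force between the fingers and lever_post above 1 N), for 0.3 s.
At the end, for the whole second after the job is handed in: Long shaft upright in the socket (centre below 85 mm, within 9 mm of its axis, tilt under 0.12 rad), untouched by the fingers, pressed by the jaw (over 0.5 N); lever at rest at the third click (0.66 to 0.84 rad), fingers still on its post (over 1 N); short shaft upright (all of step 2 and height (world z) of long_shaft_mid below 0.085 m and horizontal distance between long_shaft_mid and socket below 0.009 m and angle between each of long_shaft_mid, short_shaft_mid's own z axis and vertical below 0.12 rad and contact force between jaw_pad and long_shaft above 0.5 N and contact force between the fingers and long_shaft below 0.2 N and velocity of joint lever between -0.1 and 0.1 rad/s); the arm keeps its last pose, push and grip.
It fails at once if the lever was pulled on into the fourth click (value of joint lever above 0.875 rad).
It fails at once if the short shaft was taken out or shoved (distance of short_shaft_mid from where it was at the start of the episode above 0.02 m).
It fails at once if the flask was shoved or tipped (distance of flask_mid from where it was at the start of the episode above 0.03 m or angle between flask_mid's own z axis and vertical above 0.4 rad).
It fails at once if the cup was shoved or tipped (distance of dish_mid from where it was at the start of the episode above 0.03 m or angle between dish_mid's own z axis and vertical above 0.4 rad).
It fails at once if the jar was shoved or tipped (distance of jar_mid from where it was at the start of the episode above 0.03 m or angle between jar_mid's own z axis and vertical above 0.4 rad).
It also fails if it takes over 67 s, if anything falls off the work surface, if the arm or the gripper's body presses on something with over 40 N, if the wrist force passes 120 N, or if a joint passes its speed limit or range.

## Working session

There is one attempt and no reset: what is moved stays moved. The work goes in short steps, Python scripts to look and compute and a tool call to move; the robot and the scene stay as the last step left them, time stands still between calls to the robot, and variables do not carry over. Pictures are saved under pics/ and viewed, at most 10 in all, crops included, and the job is handed in when it is done.

Besides the shell and the picture viewer there is one more tool, called after "Request:" as name([rows], argument=value, ...), one row to a line, values as JSON. step_arm: Moves the arm, as the interface text tells. Shifts and turns lie within -1 to 1; 1 stands for 0.1 m of shift or 90 degrees of turn. Its arguments: {"type":"object","properties":{"plan":{"type":"array"},"grip_force":{"type":"number"}},"required":["plan"]}

```bash
mkdir -p pics; cat > h.py <<'E'
import numpy as np, cv2
from station import telemetry, viewer, hand_in, ctrl
from scipy.spatial.transform import Rotation as Ro
def cam(n):
    o=telemetry.get_obs(); p=viewer.camera(n)
    if 'tool_from_camera' in p:
        T=np.eye(4); T[:3,:3]=Ro.from_euler('xyz',o['eef_rot']).as_matrix(); T[:3,3]=o['ee_pos']
        M=T@np.array(p['tool_from_camera']); p['Rw']=M[:3,:3]; p['tw']=M[:3,3]
    else:
        R=np.array(p['R']); p['Rw']=R.T; p['tw']=-R.T@np.array(p['t'])
    p['K']=np.array([[p['fx'],0,p['cx']],[0,p['fy'],p['cy']],[0,0,1.]]); p['d']=np.array(p['dist'],float)
    return p
def ray(p,u,v):
    a=cv2.undistortPoints(np.array([[[u,v]]],float),p['K'],p['d'])[0,0]
    return p['Rw']@np.array([a[0],a[1],1])
def at_z(p,u,v,z):
    r=ray(p,u,v); return p['tw']+r*(z-p['tw'][2])/r[2]
def cloud(p):
    H,W=p['z_map'].shape; g=np.stack(np.meshgrid(np.arange(W),np.arange(H)),-1).reshape(-1,1,2).astype(float)
    a=cv2.undistortPoints(g,p['K'],p['d'])[:,0]; z=p['z_map'].reshape(-1,1)
    return ((np.c_[a,np.ones(len(a))]*z)@p['Rw'].T+p['tw']).reshape(H,W,3)
def proj(p,X):
    c=p['Rw'].T@(np.array(X)-p['tw']); return cv2.projectPoints(c.reshape(1,1,3),np.zeros(3),np.zeros(3),p['K'],p['d'])[0].ravel()
def save(p,n,box=None,s=1):
    im=p['img'][:,:,::-1]
    if box: im=im[box[1]:box[3],box[0]:box[2]]
    cv2.imwrite('pics/'+n,cv2.resize(im,None,fx=s,fy=s,interpolation=cv2.INTER_CUBIC))
E
cat > a.py <<'E'
from h import *
print(telemetry.get_obs(), ctrl.tcp_to_tips)
for n in ['scene','side']:
    p=cam(n); save(p,n+'0.png',s=1.5); C=cloud(p); print(n,p['tw'])
    for t in ['long_shaft_mid','short_shaft_mid','rack_top','clamp','lever','post_mid','jaw_pad','flask_mid','dish_mid','jar_mid']:
        for d in viewer.recognise(t,p)[:4]:
            r=d['rect']; u,v=(r[0]+r[2])/2,(r[1]+r[3])/2
            print(t,round(d['score'],2),np.round(r),np.round(C[int(v),int(u)],3))
E
python3 a.py
```

```text
{'time_s': 0.0, 'qpos': array([ 1.09035766e+00,  3.00451266e-01,  1.52158585e+00, -7.84229613e-06,
        1.32072711e+00, -6.66422058e-02]), 'joint_vel': array([ 0.00090679,  0.00039754, -0.00015557, -0.00010567,  0.00217067,
        0.00163164]), 'tau': array([ 1.38029940e-03, -5.31812704e+01, -3.52744746e+01,  7.08764512e-02,
        2.43641669e-02, -1.14293443e-04]), 'ee_pos': array([0.22105733, 0.50334486, 0.22189519]), 'eef_rot': array([-3.14042318e+00, -7.04385640e-05,  2.72779810e+00]), 'force': array([-0.03580251,  0.63888319, -0.15436653]), 'moment': array([ 0.00723668, -0.00627921,  0.00251227]), 'grip_force': 0.0, 'grip_width': 0.09395147670983245} 0.017
scene [ 1.12705886 -0.06876115  1.11622961]
long_shaft_mid 0.69 [176. 196. 255. 245.] [ 0.562 -0.155  0.022]
long_shaft_mid 0.48 [368. 182. 380. 205.] [0.538 0.291 0.099]
long_shaft_mid 0.28 [255. 255. 281. 288.] [ 0.736 -0.015  0.06 ]
short_shaft_mid 0.5 [335. 186. 339. 198.] [0.521 0.192 0.088]
rack_top 0.9 [325. 188. 385. 217.] [0.539 0.247 0.053]
clamp 0.79 [ 83. 238. 171. 301.] [ 0.7   -0.388  0.026]
clamp 0.77 [234.
[... 1597 characters left out ...]
49]
post_mid 0.76 [331. 246. 344. 274.] [0.29  0.162 0.102]
post_mid 0.55 [207. 103. 214. 112.] [ 0.729 -0.464  0.083]
post_mid 0.48 [228. 141. 257. 188.] [ 0.568 -0.206  0.048]
post_mid 0.46 [313.  98. 328. 121.] [ 0.348 -0.47   0.108]
jaw_pad 0.73 [327. 344. 350. 365.] [0.285 0.363 0.083]
jaw_pad 0.59 [236. 182. 248. 193.] [ 0.549 -0.088  0.059]
jaw_pad 0.45 [209. 137. 222. 139.] [ 0.677 -0.316  0.061]
flask_mid 0.57 [163. 184. 187. 219.] [ 0.715 -0.003  0.058]
flask_mid 0.27 [235. 181. 246. 191.] [ 0.552 -0.088  0.062]
dish_mid 0.85 [176. 154. 193. 177.] [ 0.758 -0.215  0.013]
dish_mid 0.52 [228. 142. 258. 192.] [ 0.563 -0.195  0.045]
jar_mid 0.95 [142. 256. 171. 298.] [0.678 0.245 0.063]
```

View pics/scene0.png

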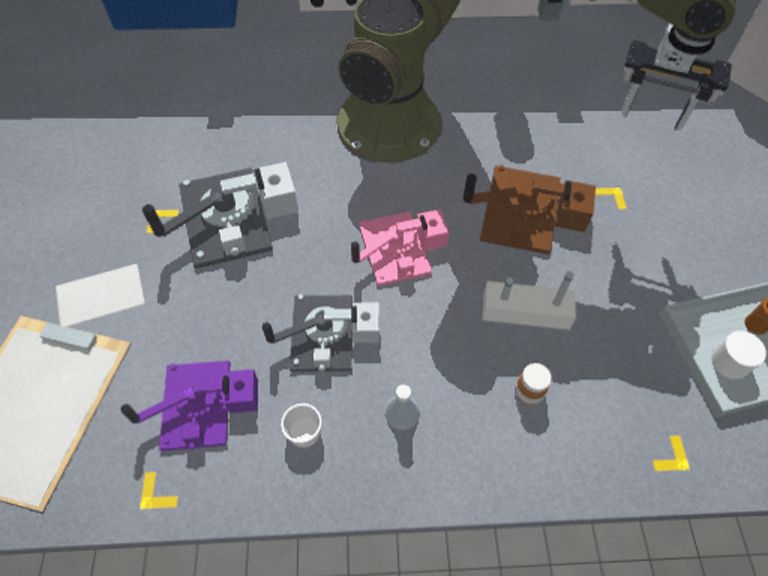

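View pics/side0.png

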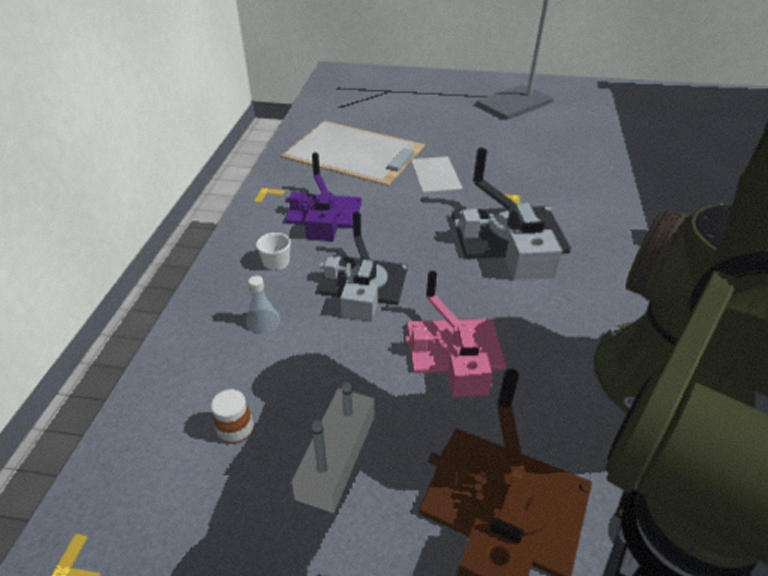

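The scene (768x576 view) shows five lookalike clamps: big grey (225,215), small grey (325,335), pink (400,245), brown (535,210) and purple (210,405). I choose the small grey one. The rack is at (530,303), with the taller shaft in the right hole (568,290) and the short one at (508,290). The flask, cup and jar are at (403,410), (301,425) and (534,383).

```bash
cat > b.py <<'E'
from h import *
for n in ['scene','side']:
    p=cam(n); C=cloud(p); 
    if n=='scene': save(p,'crop.png',(165,180,270,260),6)
    m=(np.abs(C[...,0]-.535)<.06)&(np.abs(C[...,1]-.245)<.1)&(C[...,2]>.06)&(C[...,2]<.17)
    P=C[m]
    for lo,hi in((.2,.3),(0.25,.35),(.15,.23)):
        Q=P[(P[:,1]>lo)&(P[:,1]<hi)]; print(n,len(Q),Q.mean(0).round(4),Q.max(0).round(3)) if len(Q) else 0
    m=(np.abs(C[...,0]-.535)<.06)&(np.abs(C[...,1]-.245)<.12)&(np.abs(C[...,2]-.05)<.006)
    print('rack',cv2.minAreaRect(C[m][:,:2].astype(np.float32)))
    m=(np.abs(C[...,0]-.56)<.05)&(np.abs(C[...,1]+.10)<.05)&(np.abs(C[...,2]-.05)<.006)
    print('sock',m.sum(),cv2.minAreaRect(C[m][:,:2].astype(np.float32)))
    m=(np.abs(C[...,0]-.6)<.09)&(np.abs(C[...,1]+.27)<.07)&(np.abs(C[...,2]-.08)<.03)
    print('post',m.sum(),C[m].mean(0),C[m].max(0))
E
python3 b.py
```

```text
scene 116 [0.5379 0.288  0.1113] [0.543 0.299 0.154]
scene 112 [0.5386 0.2911 0.1121] [0.543 0.299 0.154]
scene 62 [0.5214 0.1936 0.0904] [0.527 0.201 0.114]
rack ((0.5261898636817932, 0.24455875158309937), (0.1708398163318634, 0.064163938164711), 79.98214721679688)
sock 282 ((0.5509969592094421, -0.09950870275497437), (0.09589774906635284, 0.06048274785280228), 87.69880676269531)
post 263 [ 0.64502554 -0.28831744  0.06345111] [ 0.6898887  -0.20042362  0.10247508]
side 141 [0.5235 0.2429 0.1034] [0.542 0.3   0.151]
side 206 [0.5335 0.301  0.1128] [0.542 0.305 0.151]
side 109 [0.5172 0.2012 0.0905] [0.525 0.205 0.112]
rack ((0.5262717008590698, 0.24712589383125305), (0.17241917550563812, 0.060686416923999786), 80.4153823852539)
sock 238 ((0.5509308576583862, -0.09918186813592911), (0.09811261296272278, 0.060290560126304626), 89.78456115722656)
post 147 [ 0.63003689 -0.27697024  0.06768785] [ 0.68990166 -0.23733686  0.10061948]
```

View pics/crop.png

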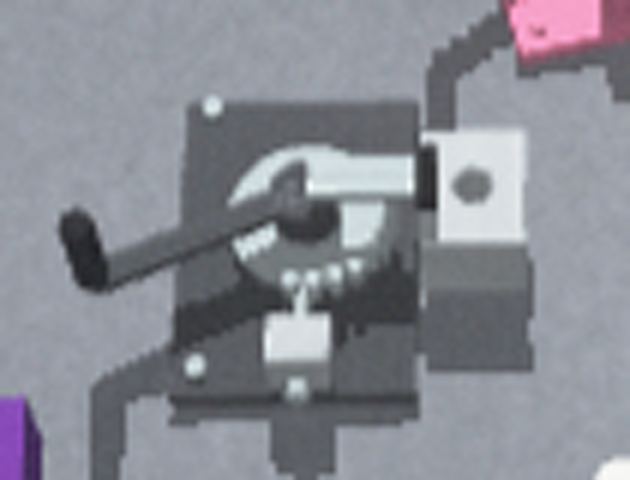

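The crop confirms the small grey clamp: the socket hole is at crop (472,185) and the post base at (97,288). The long shaft is near (0.536, 0.294). First I'll turn the tool so the jaws close along world x, then go above the shaft.

Request:
step_arm([
  {"rz": 0.092},
  {"rz": 0.092},
  {"rz": 0.092},
  {"rz": 0.092},
  {"rz": 0.092},
  {"rz": 0.092},
  {"rz": 0.092},
  {"rz": 0.092},
])

```text
$.plan[0]: bad value
```

Request:
step_arm([
  {"dx": -0.2,"dy": 0.31},
  {"dx": -0.2,"dy": 0.31},
  {"dx": -0.2,"dy": 0.31},
  {"dx": -0.2,"dy": 0.31},
  {"dx": -0.2,"dy": 0.31},
  {"dx": -0.2,"dy": 0.31},
  {"dx": -0.2,"dy": 0.31},
  {"dx": -0.2,"dy": 0.31},
  {"dx": -0.2,"dy": 0.31},
  {"dx": -0.2,"dy": 0.31},
])

```text
$.plan[0]: bad value
```

```bash
cat > c.py <<'E'
from h import *
p=cam('wrist'); C=cloud(p); o=telemetry.get_obs(); print(o['ee_pos'],o['eef_rot'],p['tw'],p['Rw'][:,2])
m=(np.abs(C[...,0]-.535)<.08)&(np.abs(C[...,1]-.27)<.15)&(C[...,2]>.135)&(C[...,2]<.17)
print(m.sum(),C[m].mean(0),C[m].min(0),C[m].max(0))
for d in viewer.recognise('long_shaft_mid',p)[:3]:
    r=d['rect'];print(d['score'],r)
save(p,'w1.png')
E
python3 c.py
```

```text
[0.22116312 0.50356909 0.22245346] [3.14158773e+00 1.60732768e-05 2.72777729e+00] [0.15047895 0.5339126  0.38527147] [ 0.2433335  -0.10682065 -0.96404261]c.py:4: RuntimeWarning: Mean of empty slice.
  print(m.sum(),C[m].mean(0),C[m].min(0),C[m].max(0))
  ret = um.true_divide(
Traceback (most recent call last):
  File "c.py", line 4, in <module>
    print(m.sum(),C[m].mean(0),C[m].min(0),C[m].max(0))
                               ~~~~~~~~^^^
ValueError: zero-size array to reduction operation minimum which has no identity
```

All keys are needed in each row.

Request:
step_arm([
  {"dx": 0,"dy": 0,"dz": 0,"rx": 0,"ry": 0,"rz": 0.092,"claw": 0},
  {"dx": 0,"dy": 0,"dz": 0,"rx": 0,"ry": 0,"rz": 0.092,"claw": 0},
  {"dx": 0,"dy": 0,"dz": 0,"rx": 0,"ry": 0,"rz": 0.092,"claw": 0},
  {"dx": 0,"dy": 0,"dz": 0,"rx": 0,"ry": 0,"rz": 0.092,"claw": 0},
  {"dx": 0,"dy": 0,"dz": 0,"rx": 0,"ry": 0,"rz": 0.092,"claw": 0},
  {"dx": 0,"dy": 0,"dz": 0,"rx": 0,"ry": 0,"rz": 0.092,"claw": 0},
  {"dx": 0,"dy": 0,"dz": 0,"rx": 0,"ry": 0,"rz": 0.092,"claw": 0},
  {"dx": 0,"dy": 0,"dz": 0,"rx": 0,"ry": 0,"rz": 0.092,"claw": 0},
])

```text
time_s: 2.05
ee_pos: [0.2211, 0.5036, 0.2224]
eef_rot: [-3.142, 0.0, 1.566]
force: [-0.4, 0.3, 0.5]
grip_width: 0.094
grip_force: 0.0
```

Request:
step_arm([
  {"dx": -0.2,"dy": 0.31,"dz": 0,"rx": 0,"ry": 0,"rz": 0,"claw": 0},
  {"dx": -0.2,"dy": 0.31,"dz": 0,"rx": 0,"ry": 0,"rz": 0,"claw": 0},
  {"dx": -0.2,"dy": 0.31,"dz": 0,"rx": 0,"ry": 0,"rz": 0,"claw": 0},
  {"dx": -0.2,"dy": 0.31,"dz": 0,"rx": 0,"ry": 0,"rz": 0,"claw": 0},
  {"dx": -0.2,"dy": 0.31,"dz": 0,"rx": 0,"ry": 0,"rz": 0,"claw": 0},
  {"dx": -0.2,"dy": 0.31,"dz": 0,"rx": 0,"ry": 0,"rz": 0,"claw": 0},
  {"dx": -0.2,"dy": 0.31,"dz": 0,"rx": 0,"ry": 0,"rz": 0,"claw": 0},
  {"dx": -0.2,"dy": 0.31,"dz": 0,"rx": 0,"ry": 0,"rz": 0,"claw": 0},
  {"dx": -0.2,"dy": 0.31,"dz": 0,"rx": 0,"ry": 0,"rz": 0,"claw": 0},
  {"dx": -0.2,"dy": 0.31,"dz": 0,"rx": 0,"ry": 0,"rz": 0,"claw": 0},
])

```text
time_s: 3.05
ee_pos: [0.5325, 0.3028, 0.2224]
eef_rot: [3.142, -0.0, 1.572]
force: [-0.4, -0.5, 0.6]
grip_width: 0.0941
grip_force: 0.0
```

```bash
python3 c.py
```

```text
[0.53601397 0.29971616 0.22205292] [3.14091907e+00 8.55019411e-04 1.56852864e+00] [0.53266778 0.37948833 0.38528924] [-9.97373405e-05 -2.65963879e-01 -9.63982990e-01]
302 [0.53408112 0.29608607 0.1484524 ] [0.52761194 0.28740019 0.13575987] [0.54093465 0.30168736 0.15203361]
0.58 [246.2, 176.2, 259.8, 224.0]
```

View pics/w1.png

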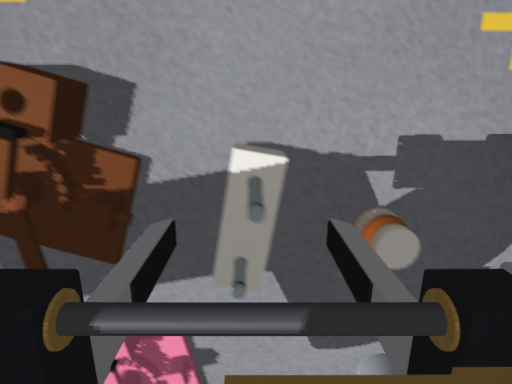

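The wrist view shows the long shaft's top at (256,212) and the short one's at (239,288), with the rack between the fingers. I'll lower and grip.

Request:
step_arm([
  {"dx": -0.05,"dy": -0.02,"dz": 0.14,"rx": 0,"ry": 0,"rz": 0,"claw": 0},
  {"dx": 0,"dy": 0,"dz": 0.2,"rx": 0,"ry": 0,"rz": 0,"claw": 0},
  {"dx": 0,"dy": 0,"dz": 0.2,"rx": 0,"ry": 0,"rz": 0,"claw": 0},
  {"dx": 0,"dy": 0,"dz": 0.2,"rx": 0,"ry": 0,"rz": 0,"claw": 0},
  {"dx": 0,"dy": 0,"dz": 0.2,"rx": 0,"ry": 0,"rz": 0,"claw": 0},
  {"dx": 0,"dy": 0,"dz": 0.1,"rx": 0,"ry": 0,"rz": 0,"claw": 0},
  {"dx": 0,"dy": 0,"dz": 0,"rx": 0,"ry": 0,"rz": 0,"claw": 0.3},
], grip_force=25)

```text
time_s: 3.85
ee_pos: [0.5286, 0.2989, 0.1173]
eef_rot: [-3.14, 0.001, 1.572]
force: [-0.5, -0.2, 0.7]
grip_width: 0.0892
grip_force: 0.0
```

Request:
step_arm([
  {"dx": 0,"dy": 0,"dz": 0,"rx": 0,"ry": 0,"rz": 0,"claw": 1},
  {"dx": 0,"dy": 0,"dz": 0,"rx": 0,"ry": 0,"rz": 0,"claw": 1},
  {"dx": 0,"dy": 0,"dz": 0,"rx": 0,"ry": 0,"rz": 0,"claw": 1},
  {"dx": 0,"dy": 0,"dz": 0,"rx": 0,"ry": 0,"rz": 0,"claw": 1},
  {"dx": 0,"dy": 0,"dz": 0,"rx": 0,"ry": 0,"rz": 0,"claw": 1},
  {"dx": 0,"dy": 0,"dz": 0,"rx": 0,"ry": 0,"rz": 0,"claw": 1},
])

```text
time_s: 4.45
ee_pos: [0.5294, 0.2988, 0.1186]
eef_rot: [3.141, -0.0, 1.572]
force: [0.2, 0.0, 0.6]
grip_width: 0.0413
grip_force: 0.0
```

Request:
step_arm([
  {"dx": -0.04,"dy": 0.05,"dz": 0,"rx": 0,"ry": 0,"rz": 0,"claw": 0.55},
  {"dx": 0,"dy": 0,"dz": 0,"rx": 0,"ry": 0,"rz": 0,"claw": 0.55},
  {"dx": 0,"dy": 0,"dz": 0,"rx": 0,"ry": 0,"rz": 0,"claw": 0.55},
])

```text
time_s: 4.75
ee_pos: [0.5345, 0.2946, 0.1184]
eef_rot: [-3.141, 0.0, 1.571]
force: [0.1, 0.5, 1.9]
grip_width: 0.0423
grip_force: 0.0
```

```bash
cat > d.py <<'E'
from h import *
for i in range(3):
    o=telemetry.get_obs(); print(o['time_s'],o['ee_pos'].round(4),o['eef_rot'].round(4),o['grip_width'],o['force'])
    p=cam('wrist'); C=cloud(p)
    m=(np.abs(C[...,0]-.535)<.025)&(np.abs(C[...,1]-.295)<.03)&(C[...,2]>.145)&(C[...,2]<.16)
    print(m.sum(),C[m].mean(0).round(4),np.percentile(C[m],[3,97],axis=0).round(4)) if m.any() else 0
E
python3 d.py
```

```text
4.75 [0.5345 0.2946 0.1184] [-3.1415e+00  1.0000e-04  1.5713e+00] 0.04229811722373258 [0.05232561 0.51400241 1.85034298]
1361 [0.5349 0.2974 0.1513] [[0.5111 0.2882 0.1457]
 [0.5589 0.3039 0.1592]]
4.8 [0.5344 0.2947 0.1184] [-3.1414e+00  1.0000e-04  1.5715e+00] 0.042436298943172204 [ 0.35002755 -0.46077692 -0.87204687]
1351 [0.5349 0.2973 0.1512] [[0.5112 0.2881 0.1458]
 [0.5588 0.3039 0.159 ]]
4.85 [0.5343 0.2948 0.1184] [-3.1415  0.      1.5716] 0.042519858247657354 [-0.40014111 -0.33725235  0.52002684]
1356 [0.535  0.2975 0.1513] [[0.5111 0.2884 0.1455]
 [0.5589 0.304  0.1591]]
```

```bash
sed -i 's/<.025)/<.011)/; s/range(3)/range(1)/' d.py; python3 d.py
```

```text
4.9 [0.5343 0.2949 0.1184] [-3.1416  0.      1.5717] 0.04233596138355385 [-0.35263616 -0.90654155 -0.10164194]
707 [0.5343 0.2964 0.1499] [[0.5284 0.2897 0.1458]
 [0.5402 0.3018 0.1514]]
```

Request:
step_arm([
  {"dx": 0.01,"dy": 0,"dz": 0,"rx": 0,"ry": 0,"rz": 0,"claw": 1},
  {"dx": 0,"dy": 0,"dz": 0,"rx": 0,"ry": 0,"rz": 0,"claw": 1},
  {"dx": 0,"dy": 0,"dz": 0,"rx": 0,"ry": 0,"rz": 0,"claw": 1},
  {"dx": 0,"dy": 0,"dz": 0,"rx": 0,"ry": 0,"rz": 0,"claw": 1},
  {"dx": 0,"dy": 0,"dz": 0,"rx": 0,"ry": 0,"rz": 0,"claw": 1},
  {"dx": 0,"dy": 0,"dz": 0,"rx": 0,"ry": 0,"rz": 0,"claw": 1},
], grip_force=30)

```text
time_s: 5.55
ee_pos: [0.5343, 0.2959, 0.1185]
eef_rot: [3.142, -0.0, 1.572]
force: [0.3, -0.0, 0.2]
grip_width: 0.0139
grip_force: 30.0
```

Request:
step_arm([
  {"dx": 0,"dy": 0,"dz": -0.1,"rx": 0,"ry": 0,"rz": 0,"claw": 1},
  {"dx": 0,"dy": 0,"dz": -0.1,"rx": 0,"ry": 0,"rz": 0,"claw": 1},
  {"dx": 0,"dy": 0,"dz": -0.1,"rx": 0,"ry": 0,"rz": 0,"claw": 1},
  {"dx": 0,"dy": 0,"dz": -0.1,"rx": 0,"ry": 0,"rz": 0,"claw": 1},
  {"dx": 0,"dy": 0,"dz": -0.2,"rx": 0,"ry": 0,"rz": 0,"claw": 1},
  {"dx": 0,"dy": 0,"dz": -0.2,"rx": 0,"ry": 0,"rz": 0,"claw": 1},
  {"dx": 0,"dy": 0,"dz": -0.2,"rx": 0,"ry": 0,"rz": 0,"claw": 1},
  {"dx": 0,"dy": 0,"dz": -0.1,"rx": 0,"ry": 0,"rz": 0,"claw": 1},
])

```text
time_s: 6.35
ee_pos: [0.5347, 0.296, 0.2309]
eef_rot: [3.139, -0.001, 1.572]
force: [0.1, 0.3, -0.5]
grip_width: 0.0136
grip_force: 30.0
```

Shaft held (13.6 mm wide) and lifted clear. I'll move toward the clamp and stop short for a look.

Request:
step_arm([
  {"dx": -0.2,"dy": 0.02,"dz": 0,"rx": 0,"ry": 0,"rz": 0,"claw": 1},
  {"dx": -0.33,"dy": 0.02,"dz": 0,"rx": 0,"ry": 0,"rz": 0,"claw": 1},
  {"dx": -0.33,"dy": 0.02,"dz": 0,"rx": 0,"ry": 0,"rz": 0,"claw": 1},
  {"dx": -0.33,"dy": 0.02,"dz": 0,"rx": 0,"ry": 0,"rz": 0,"claw": 1},
  {"dx": -0.33,"dy": 0.02,"dz": 0,"rx": 0,"ry": 0,"rz": 0,"claw": 1},
  {"dx": -0.33,"dy": 0.02,"dz": 0,"rx": 0,"ry": 0,"rz": 0,"claw": 1},
  {"dx": -0.33,"dy": 0.02,"dz": 0,"rx": 0,"ry": 0,"rz": 0,"claw": 1},
  {"dx": -0.33,"dy": 0.02,"dz": 0,"rx": 0,"ry": 0,"rz": 0,"claw": 1},
  {"dx": -0.33,"dy": 0.02,"dz": 0,"rx": 0,"ry": 0,"rz": 0,"claw": 1},
  {"dx": -0.33,"dy": 0.02,"dz": 0,"rx": 0,"ry": 0,"rz": 0,"claw": 1},
])

```text
time_s: 7.35
ee_pos: [0.5544, -0.0225, 0.2285]
eef_rot: [-3.141, -0.0, 1.572]
force: [0.5, 0.6, -0.6]
grip_width: 0.0132
grip_force: 30.0
```

Request:
step_arm([
  {"dx": 0,"dy": 0,"dz": 0,"rx": 0,"ry": 0,"rz": 0,"claw": 1},
  {"dx": 0,"dy": 0,"dz": 0,"rx": 0,"ry": 0,"rz": 0,"claw": 1},
  {"dx": 0,"dy": 0,"dz": 0,"rx": 0,"ry": 0,"rz": 0,"claw": 1},
])

```text
time_s: 7.65
ee_pos: [0.5545, -0.0203, 0.2284]
eef_rot: [-3.141, -0.0, 1.572]
force: [-0.1, 0.4, -2.6]
grip_width: 0.0136
grip_force: 30.0
```

```bash
cat > e.py <<'E'
from h import *
o=telemetry.get_obs(); print(o['ee_pos'],o['eef_rot'])
def dark(p,u,v,r,z):
    g=cv2.cvtColor(p['img'],cv2.COLOR_RGB2GRAY); u,v=int(u),int(v)
    w=g[v-r:v+r+1,u-r:u+r+1]; t=(int(w.min())+int(np.percentile(w,85)))/2
    n,l,s,c=cv2.connectedComponentsWithStats((w<t).astype(np.uint8))
    for i in range(1,n):
        if s[i,4]>8:
            a=c[i]+[u-r,v-r]; print('  dark',a.round(1),s[i,4],at_z(p,a[0],a[1],z).round(4))
p=cam('scene'); print('scene'); dark(p,243.7,210.8,6,.05)
p=cam('wrist'); save(p,'w2.png',s=1.5); C=cloud(p); print('wrist px',proj(p,[.56,-.1,.05])); np.save('w2C.npy',C); cv2.imwrite('w2raw.png',p['img'][:,:,::-1])
uv=proj(p,[.553,-.1,.05])
m=(np.abs(C[...,0]-.56)<.05)&(np.abs(C[...,1]+.1)<.06)&(np.abs(C[...,2]-.05)<.004)
print('top',m.sum(),cv2.minAreaRect(C[m][:,:2].astype(np.float32)))
if 0<uv[0]<512 and 20<uv[1]<360: dark(p,*uv,25,.05)
E
python3 e.py
```

```text
[ 0.55452854 -0.02034733  0.2284193 ] [-3.14140902e+00 -1.60719885e-04  1.57234374e+00]
scene
  dark [237. 210.] 13 [ 0.5481 -0.091   0.05  ]
  dark [243.2 210.7] 21 [ 0.5512 -0.0735  0.05  ]
wrist px [255.31924855 239.50281017]
top 809 ((0.5483593940734863, -0.1038489043712616), (0.11249883472919464, 0.059993159025907516), 87.79268646240234)
  dark [251.2 247.1] 424 [ 0.5551 -0.1099  0.05  ]
```

View pics/w2.png

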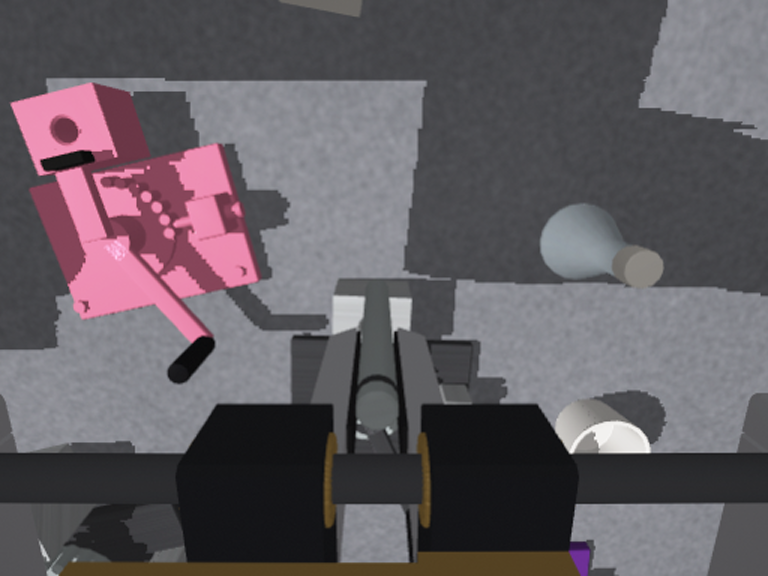

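The wrist view has the held shaft hiding the socket; the aluminium block's top is at (372,310). I'll sidestep 70 mm to see the hole.

Request:
step_arm([
  {"dx": 0,"dy": -0.2,"dz": 0,"rx": 0,"ry": 0,"rz": 0,"claw": 1},
  {"dx": 0,"dy": -0.3,"dz": 0,"rx": 0,"ry": 0,"rz": 0,"claw": 1},
  {"dx": 0,"dy": -0.2,"dz": 0,"rx": 0,"ry": 0,"rz": 0,"claw": 1},
  {"dx": 0,"dy": 0,"dz": 0,"rx": 0,"ry": 0,"rz": 0,"claw": 1},
  {"dx": 0,"dy": 0,"dz": 0,"rx": 0,"ry": 0,"rz": 0,"claw": 1},
  {"dx": 0,"dy": 0,"dz": 0,"rx": 0,"ry": 0,"rz": 0,"claw": 1},
])

```text
time_s: 8.35
ee_pos: [0.4852, -0.0209, 0.2285]
eef_rot: [3.141, 0.0, 1.572]
force: [-0.1, -0.8, -2.0]
grip_width: 0.0136
grip_force: 30.0
```

```bash
cat >> e.py <<'E'
print('---'); uv=proj(p,[.551,-.075,.05]); print(uv); dark(p,*uv,18,.05)
u,v=map(int,uv); save(p,'w3.png',(max(u-100,0),max(v-80,0),u+100,v+100),3); print(max(u-100,0),max(v-80,0))
m=(np.abs(C[...,0]-.551)<.04)&(np.abs(C[...,1]+.075)<.035)&(np.abs(C[...,2]-.05)<.003)
print(cv2.minAreaRect(C[m][:,:2].astype(np.float32)))
P=C[m]; print(np.percentile(P,[1,50,99],axis=0).round(4))
# held shaft axis
o=telemetry.get_obs()['ee_pos']
for a,b in((.135,.15),(.15,.165),(.165,.18),(.18,.195),(.25,.262)):
    m=(np.abs(C[...,0]-o[0])<.02)&(np.abs(C[...,1]-o[1])<.03)&(C[...,2]>a)&(C[...,2]<b)
    if m.any(): print(a,m.sum(),np.median(C[m],0).round(4),np.percentile(C[m],[3,97],axis=0).round(4)[:,:2].tolist())
s=cam('side'); print('side'); uv=proj(s,[.551,-.075,.05]); print(uv); dark(s,*uv,6,.05)
E
sed -i "s/save(p,'w2.png',s=1.5); //" e.py; python3 e.py
```

```text
[ 0.48523717 -0.02091476  0.22850707] [3.14125455e+00 2.17455325e-05 1.57221561e+00]
scene
  dark [237. 210.] 13 [ 0.5481 -0.091   0.05  ]
  dark [243.4 210.7] 22 [ 0.5511 -0.0731  0.05  ]
wrist px [313.67673213 238.94852272]
top 1793 ((0.5492579340934753, -0.08348028361797333), (0.07188297063112259, 0.06025704741477966), 88.04838562011719)
  dark [304.1 217.1] 92 [ 0.5473 -0.0724  0.05  ]
  dark [307.5 245.8] 984 [ 0.5531 -0.1089  0.05  ]
---
[307.16084527 219.22756657]
  dark [304.4 216.7] 103 [ 0.5476 -0.0719  0.05  ]
  dark [306.7 234.5] 165 [ 0.5514 -0.0943  0.05  ]
207 139
((0.5496246218681335, -0.0727178156375885), (0.05034555122256279, 0.06025704741477966), 88.04838562011719)
[[ 0.5203 -0.0962  0.0476]
 [ 0.5505 -0.0683  0.0506]
 [ 0.5792 -0.0476  0.0523]]
0.135 76 [ 0.4845 -0.0166  0.1424] [[0.4789, -0.02], [0.4912, -0.0155]]
0.15 92 [ 0.4854 -0.0166  0.1578] [[0.4784, -0.0205], [0.4911, -0.0155]]
0.165 112 [ 0.4846 -0.0164  0.1725] [[0.4787, -0.02], [0.4912, -0.0155]]
0.18 137 [ 0.4847 -0.0165  0.1877] [[0.4785, -0.0204], [0.4911, -0.0153]]
0.25 1423 [ 0.4849 -0.016   0.2594] [[0.4684, -0.0266], [0.5022, -0.0118]]
side
[239.39586276 192.32084411]
  dark [239.8 187.3] 44 [ 0.5539 -0.096   0.05  ]
```

View pics/w3.png

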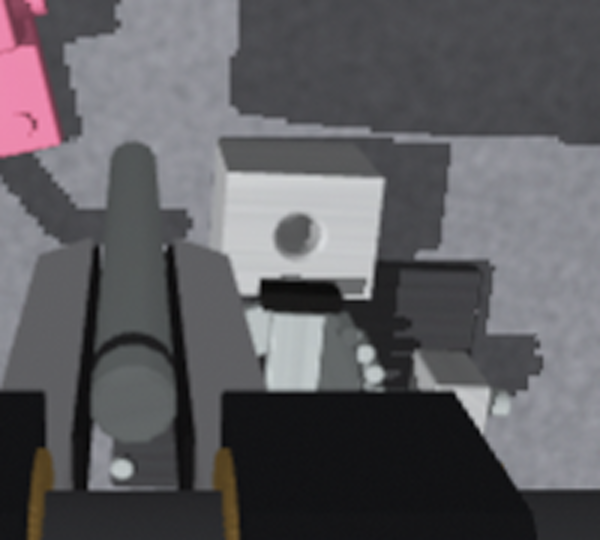

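The crop shows the socket hole at crop (299,236), about (0.550, -0.073). It matches the block's centre and the scene view, and the held shaft is vertical. I'll move over the hole and down to just above the mouth.

Request:
step_arm([
  {"dx": -0.113,"dy": 0.15,"dz": 0,"rx": 0,"ry": 0,"rz": 0,"claw": 1},
  {"dx": -0.2,"dy": 0.25,"dz": 0,"rx": 0,"ry": 0,"rz": 0,"claw": 1},
  {"dx": -0.2,"dy": 0.25,"dz": 0,"rx": 0,"ry": 0,"rz": 0,"claw": 1},
  {"dx": 0,"dy": 0,"dz": 0.15,"rx": 0,"ry": 0,"rz": 0,"claw": 1},
  {"dx": 0,"dy": 0,"dz": 0.2,"rx": 0,"ry": 0,"rz": 0,"claw": 1},
  {"dx": 0,"dy": 0,"dz": 0.2,"rx": 0,"ry": 0,"rz": 0,"claw": 1},
  {"dx": 0,"dy": 0,"dz": 0.1,"rx": 0,"ry": 0,"rz": 0,"claw": 1},
  {"dx": 0,"dy": 0,"dz": 0,"rx": 0,"ry": 0,"rz": 0,"claw": 1},
  {"dx": 0,"dy": 0,"dz": 0,"rx": 0,"ry": 0,"rz": 0,"claw": 1},
])

```text
time_s: 9.4
ee_pos: [0.55, -0.0725, 0.1641]
eef_rot: [3.141, 0.0, 1.572]
force: [-0.7, 0.5, -1.2]
grip_width: 0.0132
grip_force: 30.0
```

```bash
cat > f.py <<'E'
from h import *
o=telemetry.get_obs()['ee_pos']; print(o)
p=cam('wrist'); save(p,'w4.png',(180,150,330,300),4); C=cloud(p)
m=(np.abs(C[...,0]-.551)<.04)&(np.abs(C[...,1]+.075)<.035)&(np.abs(C[...,2]-.05)<.003)
print(cv2.minAreaRect(C[m][:,:2].astype(np.float32)),np.percentile(C[m],[1,99],axis=0).round(4))
for a,b in((.06,.075),(.075,.09),(.09,.1)):
    m=(np.abs(C[...,0]-o[0])<.02)&(np.abs(C[...,1]-o[1])<.03)&(C[...,2]>a)&(C[...,2]<b)
    if m.any(): print(a,m.sum(),np.median(C[m],0).round(4),np.percentile(C[m],[3,97],axis=0).round(4)[:,:2].tolist())
E
python3 f.py
```

```text
[ 0.55003354 -0.07245415  0.1641044 ]
((0.5497115850448608, -0.07298718392848969), (0.05047136917710304, 0.06007691100239754), 87.71834564208984) [[ 0.5199 -0.0971  0.0484]
 [ 0.5793 -0.0477  0.0522]]
0.06 202 [ 0.5477 -0.0903  0.0664] [[0.5344, -0.0963], [0.5629, -0.0672]]
0.075 78 [ 0.5498 -0.0679  0.0839] [[0.5437, -0.0714], [0.5559, -0.067]]
0.09 64 [ 0.5495 -0.0681  0.0948] [[0.5433, -0.0718], [0.5557, -0.0669]]
```

View pics/w4.png

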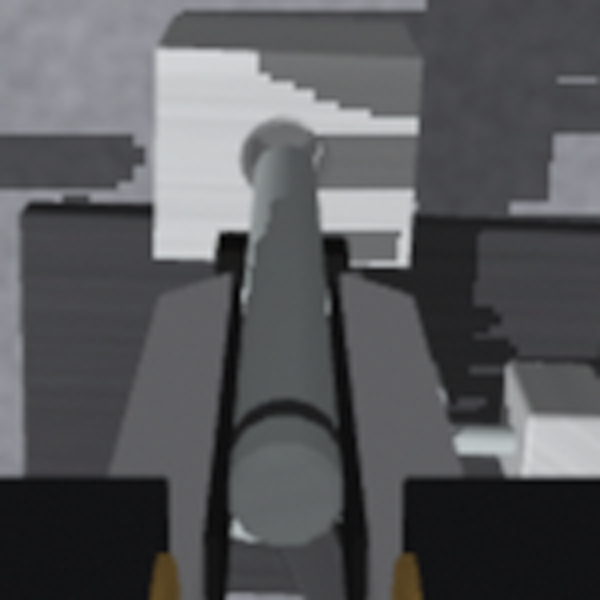

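The crop shows the shaft's foot over the hole at (285,150), aligned within about 1 mm. I'll insert slowly.

Request:
step_arm([
  {"dx": 0.005,"dy": 0,"dz": 0.05,"rx": 0,"ry": 0,"rz": 0,"claw": 1},
  {"dx": 0,"dy": 0,"dz": 0.05,"rx": 0,"ry": 0,"rz": 0,"claw": 1},
  {"dx": 0,"dy": 0,"dz": 0.05,"rx": 0,"ry": 0,"rz": 0,"claw": 1},
  {"dx": 0,"dy": 0,"dz": 0,"rx": 0,"ry": 0,"rz": 0,"claw": 1},
])

```text
time_s: 9.85
ee_pos: [0.5493, -0.0718, 0.1476]
eef_rot: [-3.14, -0.0, 1.572]
force: [-0.3, 0.3, -1.8]
grip_width: 0.0133
grip_force: 30.0
```

No resistance, and the foot is 11 mm in.

Request:
step_arm([
  {"dx": 0,"dy": 0,"dz": 0.07,"rx": 0,"ry": 0,"rz": 0,"claw": 1},
  {"dx": 0,"dy": 0,"dz": 0.07,"rx": 0,"ry": 0,"rz": 0,"claw": 1},
  {"dx": 0,"dy": 0,"dz": 0.07,"rx": 0,"ry": 0,"rz": 0,"claw": 1},
  {"dx": 0,"dy": 0,"dz": 0.06,"rx": 0,"ry": 0,"rz": 0,"claw": 1},
  {"dx": 0,"dy": 0,"dz": 0.0,"rx": 0,"ry": 0,"rz": 0,"claw": 1},
  {"dx": 0,"dy": 0,"dz": 0.0,"rx": 0,"ry": 0,"rz": 0,"claw": 1},
])

```text
time_s: 10.45
ee_pos: [0.5497, -0.072, 0.1214]
eef_rot: [-3.142, -0.0, 1.572]
force: [-0.7, 1.7, -1.3]
grip_width: 0.0136
grip_force: 30.0
```

Request:
step_arm([
  {"dx": 0,"dy": 0,"dz": 0.02,"rx": 0,"ry": 0,"rz": 0,"claw": 1},
  {"dx": 0,"dy": 0,"dz": 0,"rx": 0,"ry": 0,"rz": 0,"claw": 1},
  {"dx": 0,"dy": 0,"dz": 0,"rx": 0,"ry": 0,"rz": 0,"claw": 0.5},
  {"dx": 0,"dy": 0,"dz": 0,"rx": 0,"ry": 0,"rz": 0,"claw": 0.5},
  {"dx": 0,"dy": 0,"dz": 0,"rx": 0,"ry": 0,"rz": 0,"claw": 0.5},
  {"dx": 0,"dy": 0,"dz": 0,"rx": 0,"ry": 0,"rz": 0,"claw": 0.5},
  {"dx": 0,"dy": 0,"dz": 0,"rx": 0,"ry": 0,"rz": 0,"claw": 0.5},
])

```text
time_s: 11.15
ee_pos: [0.5497, -0.072, 0.1195]
eef_rot: [3.142, 0.0, 1.572]
force: [0.2, 0.0, 0.2]
grip_width: 0.0462
grip_force: 0.0
```

```bash
cat > g.py <<'E'
from h import *
o=telemetry.get_obs(); print(o['ee_pos'],o['grip_width'],o['force'])
p=cam('wrist'); C=cloud(p)
m=(np.abs(C[...,0]-.5497)<.012)&(np.abs(C[...,1]+.073)<.012)&(C[...,2]>.135)&(C[...,2]<.17)
P=C[m]; print('top',len(P),np.median(P,0).round(4),np.percentile(P,[3,97],axis=0).round(4))
for n in ['scene','side']:
    p=cam(n); C=cloud(p)
    for c,k in((.0,'s'),):
        m=(np.abs(C[...,0]-.55)<.02)&(np.abs(C[...,1]+.073)<.02)&(C[...,2]>.07)&(C[...,2]<.17); print(n,'shaft maxz',m.sum(),C[m][:,2].max() if m.any() else 0)
    m=(C[...,0]>.53)&(C[...,0]<.68)&(C[...,1]>-.32)&(C[...,1]<-.19)&(C[...,2]>.06)&(C[...,2]<.11)
    lab=m.astype(np.uint8); nn,l,s,c=cv2.connectedComponentsWithStats(lab)
    for i in range(1,nn):
        if s[i,4]>5:
            P=C[l==i]; print('  blob',s[i,:5],P.mean(0).round(4),P.max(0).round(3),P.min(0).round(3))
    m=(np.abs(C[...,0]-.6)<.08)&(np.abs(C[...,1]+.2)<.1)
    for d in viewer.recognise('post_mid',p)[:5]:
        r=d['rect']; print('  post',d['score'],r,at_z(p,(r[0]+r[2])/2,(r[1]+r[3])/2,.074).round(4))
E
python3 g.py
```

```text
[ 0.549667   -0.07195034  0.11948434] 0.04623379536574176 [0.2413524  0.04311307 0.2284932 ]
top 917 [ 0.5499 -0.0697  0.1499] [[ 0.5435 -0.0779  0.1362]
 [ 0.5557 -0.066   0.1514]]
scene shaft maxz 0 0
  blob [175 215   8  12  64] [ 0.5917 -0.2484  0.0864] [ 0.597 -0.242  0.104] [ 0.581 -0.256  0.061]
  blob [151 250   1   6   6] [ 0.6737 -0.3187  0.0669] [ 0.68  -0.318  0.072] [ 0.669 -0.319  0.063]
  post 0.66 [83.4, 272.0, 93.3, 281.0] [ 0.7345 -0.4686  0.074 ]
  post 0.65 [93.9, 134.2, 112.0, 159.3] [ 0.3268 -0.488   0.074 ]
  post 0.58 [310.5, 116.6, 316.1, 135.9] [0.274 0.155 0.074]
  post 0.44 [177.1, 217.3, 182.9, 228.5] [ 0.5939 -0.2457  0.074 ]
side shaft maxz 127 0.15118246576994177
  blob [235 145   6   5  18] [ 0.589  -0.2433  0.082 ] [ 0.597 -0.239  0.09 ] [ 0.581 -0.249  0.072]
  post 0.64 [317.6, 96.8, 328.8, 119.9] [ 0.3345 -0.5366  0.074 ]
  post 0.57 [205.7, 102.6, 214.8, 114.6] [ 0.7302 -0.4695  0.074 ]
  post 0.54 [333.5, 249.1, 342.9, 274.2] [0.2829 0.1439 0.074 ]
```

The shaft is fully home (top at 0.150) and released. The clamp yaw is about -2.2°, so the hub is near (0.547, -0.153) and the post near (0.588, -0.249). I'll rise and go over the post.

Request:
step_arm([
  {"dx": 0,"dy": 0,"dz": -0.1,"rx": 0,"ry": 0,"rz": 0,"claw": 0.5},
  {"dx": 0,"dy": 0,"dz": -0.2,"rx": 0,"ry": 0,"rz": 0,"claw": 0.5},
  {"dx": 0,"dy": 0,"dz": -0.3,"rx": 0,"ry": 0,"rz": 0,"claw": 0.5},
  {"dx": 0,"dy": 0,"dz": -0.2,"rx": 0,"ry": 0,"rz": 0,"claw": 0.5},
  {"dx": -0.2,"dy": 0.04,"dz": 0,"rx": 0,"ry": 0,"rz": 0,"claw": 0.5},
  {"dx": -0.4,"dy": 0.08,"dz": 0,"rx": 0,"ry": 0,"rz": 0,"claw": 0.5},
  {"dx": -0.4,"dy": 0.08,"dz": 0,"rx": 0,"ry": 0,"rz": 0,"claw": 0.5},
  {"dx": -0.4,"dy": 0.09,"dz": 0,"rx": 0,"ry": 0,"rz": 0,"claw": 0.5},
  {"dx": -0.35,"dy": 0.09,"dz": 0,"rx": 0,"ry": 0,"rz": 0,"claw": 0.5},
  {"dx": 0,"dy": 0,"dz": 0,"rx": 0,"ry": 0,"rz": 0,"claw": 0.4},
])

```text
time_s: 12.4
ee_pos: [0.5878, -0.2507, 0.1996]
eef_rot: [3.142, 0.001, 1.568]
force: [0.5, 0.5, -0.0]
grip_width: 0.0517
grip_force: 0.0
```

Request:
step_arm([
  {"dx": 0,"dy": 0,"dz": 0,"rx": 0,"ry": 0,"rz": 0,"claw": 0.4},
  {"dx": 0,"dy": 0,"dz": 0,"rx": 0,"ry": 0,"rz": 0,"claw": 0.4},
])

```text
time_s: 12.6
ee_pos: [0.5878, -0.246, 0.1999]
eef_rot: [3.141, -0.0, 1.572]
force: [-0.6, 0.3, -0.2]
grip_width: 0.0566
grip_force: 0.0
```

```bash
cat > k.py <<'E'
from h import *
o=telemetry.get_obs(); print(o['ee_pos'],o['eef_rot'],o['grip_width'])
p=cam('wrist'); save(p,'w5.png',s=1.2); C=cloud(p)
for a,b in((.06,.075),(.075,.09),(.09,.097),(.097,.107)):
    m=(np.abs(C[...,0]-.588)<.03)&(np.abs(C[...,1]+.248)<.03)&(C[...,2]>a)&(C[...,2]<b)
    P=C[m]
    if len(P): print(a,len(P),np.median(P,0).round(4),np.percentile(P,[3,97],axis=0).round(4)[:,:2].tolist())
m=(np.abs(C[...,0]-.5497)<.03)&(np.abs(C[...,1]+.073)<.03)&(C[...,2]>.145)&(C[...,2]<.156)
P=C[m]
if len(P): print('shaft',len(P),np.median(P,0),np.percentile(P,[3,97],axis=0).round(4).tolist())
E
python3 k.py
```

```text
[ 0.58781591 -0.24599865  0.19991799] [ 3.14138715e+00 -5.63275624e-05  1.57246932e+00] 0.05661737968016922
0.06 58 [ 0.587  -0.2428  0.0675] [[0.5803, -0.247], [0.5942, -0.2418]]
0.075 64 [ 0.588  -0.2427  0.0834] [[0.5805, -0.2468], [0.5946, -0.2418]]
0.09 32 [ 0.5871 -0.2429  0.0935] [[0.5799, -0.2483], [0.5942, -0.2418]]
0.097 245 [ 0.588  -0.2489  0.1005] [[0.5809, -0.2559], [0.5942, -0.2424]]
```

View pics/w5.png

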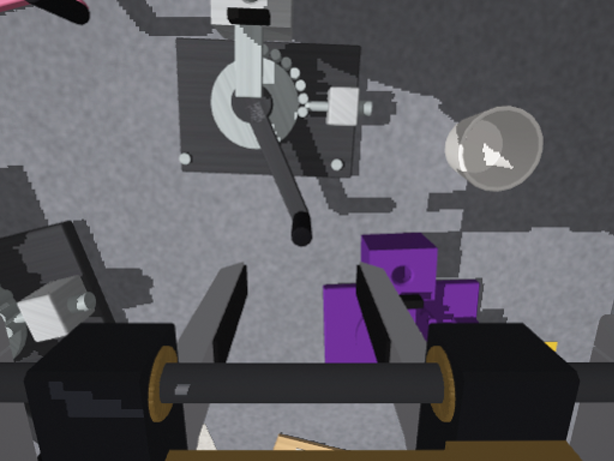

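The wrist view shows the post's top at (301,232) between the fingers, centre about (0.5876, -0.2495). I'll lower over it and pinch.

Request:
step_arm([
  {"dx": -0.035,"dy": 0,"dz": 0.17,"rx": 0,"ry": 0,"rz": 0,"claw": 0.4},
  {"dx": 0,"dy": 0,"dz": 0.25,"rx": 0,"ry": 0,"rz": 0,"claw": 0.4},
  {"dx": 0,"dy": 0,"dz": 0.25,"rx": 0,"ry": 0,"rz": 0,"claw": 0.4},
  {"dx": 0,"dy": 0,"dz": 0.25,"rx": 0,"ry": 0,"rz": 0,"claw": 0.4},
  {"dx": 0,"dy": 0,"dz": 0.15,"rx": 0,"ry": 0,"rz": 0,"claw": 0.4},
  {"dx": 0,"dy": 0,"dz": 0.08,"rx": 0,"ry": 0,"rz": 0,"claw": 0.4},
  {"dx": 0,"dy": 0,"dz": 0,"rx": 0,"ry": 0,"rz": 0,"claw": 0.4},
  {"dx": 0,"dy": 0,"dz": 0,"rx": 0,"ry": 0,"rz": 0,"claw": 0.4},
])

```text
time_s: 13.45
ee_pos: [0.5883, -0.2505, 0.0856]
eef_rot: [3.14, 0.001, 1.572]
force: [-0.2, 1.0, 0.4]
grip_width: 0.0567
grip_force: 0.0
```

Request:
step_arm([
  {"dx": 0,"dy": 0,"dz": 0,"rx": 0,"ry": 0,"rz": 0,"claw": 1},
  {"dx": 0,"dy": 0,"dz": 0,"rx": 0,"ry": 0,"rz": 0,"claw": 1},
  {"dx": 0,"dy": 0,"dz": 0,"rx": 0,"ry": 0,"rz": 0,"claw": 1},
  {"dx": 0,"dy": 0,"dz": 0,"rx": 0,"ry": 0,"rz": 0,"claw": 1},
  {"dx": 0,"dy": 0,"dz": 0,"rx": 0,"ry": 0,"rz": 0,"claw": 1},
  {"dx": 0,"dy": 0,"dz": 0,"rx": 0,"ry": 0,"rz": 0,"claw": 1},
  {"dx": 0,"dy": 0,"dz": 0,"rx": 0,"ry": 0,"rz": 0,"claw": 1},
], grip_force=25)

```text
time_s: 14.15
ee_pos: [0.5878, -0.2504, 0.0845]
eef_rot: [3.142, 0.0, 1.572]
force: [0.0, -0.1, -0.2]
grip_width: 0.0155
grip_force: 25.0
```

Post pinched (15.5 mm). I'll pull along the arc to the first notch.

Request:
step_arm([
  {"dx": -0.015,"dy": -0.042,"dz": 0,"rx": 0,"ry": 0,"rz": 0,"claw": 1},
  {"dx": -0.015,"dy": -0.042,"dz": 0,"rx": 0,"ry": 0,"rz": 0,"claw": 1},
  {"dx": -0.013,"dy": -0.042,"dz": 0,"rx": 0,"ry": 0,"rz": 0,"claw": 1},
  {"dx": -0.01,"dy": -0.042,"dz": 0,"rx": 0,"ry": 0,"rz": 0,"claw": 1},
  {"dx": -0.009,"dy": -0.042,"dz": 0,"rx": 0,"ry": 0,"rz": 0,"claw": 1},
  {"dx": -0.008,"dy": -0.042,"dz": 0,"rx": 0,"ry": 0,"rz": 0,"claw": 1},
  {"dx": 0,"dy": 0,"dz": 0,"rx": 0,"ry": 0,"rz": 0,"claw": 1},
  {"dx": 0,"dy": 0,"dz": 0,"rx": 0,"ry": 0,"rz": 0,"claw": 1},
])

```text
time_s: 14.95
ee_pos: [0.5631, -0.2574, 0.0846]
eef_rot: [3.14, 0.0, 1.572]
force: [5.4, 0.9, -2.7]
grip_width: 0.0155
grip_force: 25.0
```

```bash
cat > l.py <<'E'
from h import *
o=telemetry.get_obs(); H=np.array([.5466,-.1532]); d=o['ee_pos'][:2]-H
print(o['ee_pos'].round(4),'force',o['force'].round(2),'r',np.hypot(*d).round(4),'theta',(-np.arctan2(d[1],d[0])-np.radians(67.2)).round(3),'w',o['grip_width'])
E
python3 l.py
```

```text
[ 0.5631 -0.2574  0.0846] force [ 5.37  0.91 -2.71] r 0.1055 theta 0.241 w 0.015540509970133292
```

Request:
step_arm([
  {"dx": -0.005,"dy": -0.044,"dz": 0,"rx": 0,"ry": 0,"rz": 0,"claw": 1},
  {"dx": -0.004,"dy": -0.044,"dz": 0,"rx": 0,"ry": 0,"rz": 0,"claw": 1},
  {"dx": -0.003,"dy": -0.043,"dz": 0,"rx": 0,"ry": 0,"rz": 0,"claw": 1},
  {"dx": 0,"dy": -0.044,"dz": 0,"rx": 0,"ry": 0,"rz": 0,"claw": 1},
  {"dx": 0.002,"dy": -0.044,"dz": 0,"rx": 0,"ry": 0,"rz": 0,"claw": 1},
  {"dx": 0.003,"dy": -0.043,"dz": 0,"rx": 0,"ry": 0,"rz": 0,"claw": 1},
  {"dx": 0,"dy": 0,"dz": 0,"rx": 0,"ry": 0,"rz": 0,"claw": 1},
  {"dx": 0,"dy": 0,"dz": 0,"rx": 0,"ry": 0,"rz": 0,"claw": 1},
])

```text
time_s: 15.75
ee_pos: [0.537, -0.2582, 0.0846]
eef_rot: [3.14, 0.0, 1.572]
force: [6.1, -0.4, -3.4]
grip_width: 0.0152
grip_force: 25.0
```

```bash
python3 l.py
```

```text
[ 0.537  -0.2582  0.0846] force [ 6.07 -0.45 -3.37] r 0.1054 theta 0.489 w 0.01517783086562945
```

Request:
step_arm([
  {"dx": 0.005,"dy": -0.043,"dz": 0,"rx": 0,"ry": 0,"rz": 0,"claw": 1},
  {"dx": 0.007,"dy": -0.043,"dz": 0,"rx": 0,"ry": 0,"rz": 0,"claw": 1},
  {"dx": 0.01,"dy": -0.043,"dz": 0,"rx": 0,"ry": 0,"rz": 0,"claw": 1},
  {"dx": 0.01,"dy": -0.042,"dz": 0,"rx": 0,"ry": 0,"rz": 0,"claw": 1},
  {"dx": 0.013,"dy": -0.042,"dz": 0,"rx": 0,"ry": 0,"rz": 0,"claw": 1},
  {"dx": 0,"dy": 0,"dz": 0,"rx": 0,"ry": 0,"rz": 0,"claw": 1},
  {"dx": 0,"dy": 0,"dz": 0,"rx": 0,"ry": 0,"rz": 0,"claw": 1},
])

```text
time_s: 16.45
ee_pos: [0.5157, -0.2538, 0.0846]
eef_rot: [3.14, 0.001, 1.572]
force: [7.4, -2.1, -4.4]
grip_width: 0.0154
grip_force: 25.0
```

```bash
python3 l.py
```

```text
[ 0.5157 -0.2538  0.0846] force [ 7.36 -2.06 -4.4 ] r 0.1053 theta 0.696 w 0.015429877849826551
```

Request:
step_arm([
  {"dx": 0.006,"dy": -0.02,"dz": 0,"rx": 0,"ry": 0,"rz": 0,"claw": 1},
  {"dx": 0.006,"dy": -0.02,"dz": 0,"rx": 0,"ry": 0,"rz": 0,"claw": 1},
  {"dx": 0,"dy": 0,"dz": 0,"rx": 0,"ry": 0,"rz": 0,"claw": 1},
  {"dx": 0,"dy": 0,"dz": 0,"rx": 0,"ry": 0,"rz": 0,"claw": 1},
  {"dx": 0,"dy": 0,"dz": 0,"rx": 0,"ry": 0,"rz": 0,"claw": 1},
  {"dx": 0,"dy": 0,"dz": 0,"rx": 0,"ry": 0,"rz": 0,"claw": 1},
])

```text
time_s: 17.05
ee_pos: [0.5118, -0.2526, 0.0846]
eef_rot: [3.14, 0.001, 1.572]
force: [6.6, 0.2, -3.4]
grip_width: 0.0154
grip_force: 25.0
```

```bash
cat >> l.py <<'E'
for n in ['wrist','side']:
    p=cam(n); C=cloud(p)
    m=(np.abs(C[...,0]-.55)<.03)&(np.abs(C[...,1]+.073)<.03)&(C[...,2]>.145)&(C[...,2]<.156)
    if m.any(): print(n,'shaft',m.sum(),np.median(C[m],0),np.percentile(C[m],[3,97],axis=0).round(4).tolist())
uv=proj(p,[.53,-.16,.08]).astype(int); save(p,'s2.png',(uv[0]-70,uv[1]-55,uv[0]+70,uv[1]+55),5); print(p['img'].shape)
E
python3 l.py
```

```text
[ 0.5118 -0.2526  0.0846] force [ 6.6   0.19 -3.38] r 0.1053 theta 0.734 w 0.015422067941814213
side shaft 20 [ 0.55017517 -0.06175923  0.14881928] [[0.5452, -0.0678, 0.1454], [0.556, -0.0571, 0.1507]]
(384, 512, 3)
```

View pics/s2.png

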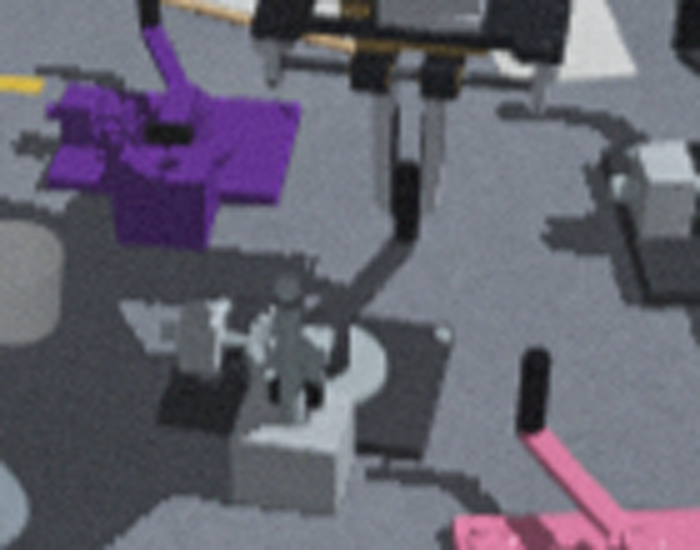

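The side crop shows the shaft upright in the socket with the black jaw pressed against it at (310,390), and the fingers holding the post at (407,200). The lever is at about 0.735 rad and at rest, so I'm handing in.

```bash
python3 -c "
from station import hand_in,telemetry
o=telemetry.get_obs(); print(o['ee_pos'],o['time_s'],abs(o['joint_vel']).max()); print(hand_in())"
```

```text
[ 0.51179068 -0.25258573  0.0845672 ] 17.15 0.001929528320479987
the job is handed in; nothing more can be done
None
```

I handed the job in at 17.15 s: the long shaft is fully home in the small grey clamp's socket with the jaw against it, and the gripper still holds the lever in its third notch (about 0.735 rad); the hand-in gave no verdict.

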